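# Put a connecting rod away in the drop-front dust cabinet

## Task

Put the cleaned connecting rod away in the small grey dust cabinet: lower the cabinet's bottom-hinged flap gently until it lies level, lay the rod on it with the big end inward, straight in line with the lane between the guide rails under the roof, and the small end still out on the flap, and let go of it. Then take the rod by its small end and slide it straight in between the rails until it is clear of the flap, and gently push the flap back up until it is fully shut. Do not drop the rod or slam the flap, and leave the piston and the jar where they are.

Things in the scene. Friction and masses are not known exactly. Their poses are not given: they have to be found in the camera images.
- cabinet: low grey sheet-metal cabinet with a sloping front, fixed to the bench, 136 mm wide (its y), 238 mm deep, 121 mm high. Origin: on the bench (z = 0) under the middle of the flap's hinge line; x points level into the cabinet, z up. Its floor is 50 mm above the bench, from x = 0 to 235 mm (rear wall). The free space under the open flap is 45 mm high
- flap_hinge (a point): middle of the flap's hinge line, which runs along the cabinet's y at the level of the cabinet's floor (50 mm above the bench)
- roof_edge (a point): middle of the roof's front edge, at its top side: 68 mm inward of the hinge, 71 mm above the cabinet's floor (roof underside 68 mm above the floor). The flat roof runs from here to the rear; before it, with the flap down, all is open to above
- rail_mouth (a point): on the cabinet's floor under the roof edge, 68 mm inward of the hinge: middle of the mouth between two guide rails. The rails are 10 mm high and parallel, 77 mm clear between them, from 98 to 222 mm inward of the hinge; before that they flare to about 92 mm clear at this mouth. The rod's lane is the cabinet's middle line (y = 0)
- flap (a joint): angle of the flap (rad): 0 = shut, leaning 45 deg back over the opening; 0.785 = upright; 2.356 = open at its stop, level, inner face flush with the cabinet's floor, reaching 98 mm out from the hinge. Starts shut or up to 0.3 ajar. Plate 132 mm wide, 5 mm thick, 0.35 kg; the hinge has friction (0.25 N m), so it stays where it is left and is pressed home at the end
- flap_grip (a point): centre of the flap's grip: black round bar, 16 mm diameter, 44 mm long along the cabinet's y, on two arms beyond the flap's free edge, both ends free. Pinched across its ends from above, it turns between the pads as the flap swings. Radius from the hinge 124.8 mm: shut it is 78 mm inward of and 98 mm above the hinge; level it is 124 mm out and 14 mm below the hinge
- con_rod: steel connecting rod lying flat, 64 x 175 x 21 mm, about 0.5 kg. Origin at the underside, middle of its length; y runs along it from the big end (-87 mm, 62 mm wide) to the small end (+87 mm). The beam between is 20 mm wide from y = 4 to 49 mm; centre of mass near y = -6 mm; it can be lifted by the beam at y = 10 mm
- small_eye (a point): centre of the rod's small eye, at half its thickness (10.5 mm above the underside), at y = +70 mm of the rod; the small end is 34 mm wide there. The rod is clear of the flap once this is 42 mm or more inward of the hinge
- big_eye (a point): centre of the rod's big eye, at half its thickness, at y = -52 mm of the rod
- piston: bystander: aluminium piston, 71 mm diameter, 58 mm high, standing; origin under its centre
- bolt_jar: bystander: glass jar with a dark screw lid, 75 mm diameter, 90 mm high, standing; origin under its centre

How it is judged:
On the way, in this order (a step that is already met when the one before it is completed fails the run):
1. the flap is lowered until it lies level (value of joint flap above 2.27 rad), for 0.2 s.
2. the rod lies on the lowered flap, let go: big end inward and in line with the lane between the rails, small end still out on the flap (value of joint flap above 2.27 rad and y of small_eye in the frame of cabinet between -0.03 and 0.03 m and y of big_eye in the frame of cabinet between -0.02 and 0.02 m and z of big_eye in the frame of cabinet between 0.05 and 0.07 m and z of small_eye in the frame of cabinet between 0.05 and 0.07 m and x of small_eye in the frame of cabinet between -0.105 and 0 m and x of big_eye in the frame of cabinet above 0.01 m and contact force between the fingers and con_rod below 0.3 N and linear speed of con_rod below 0.03 m/s), for 0.2 s.
3. the rod is slid in between the rails, clear of the flap, with the flap still down (value of joint flap above 2.2 rad and y of big_eye in the frame of cabinet between -0.013 and 0.013 m and y of small_eye in the frame of cabinet between -0.025 and 0.025 m and z of big_eye in the frame of cabinet between 0.05 and 0.07 m and z of small_eye in the frame of cabinet between 0.05 and 0.07 m and x of small_eye in the frame of cabinet above 0.036 m), for 0.2 s.
At the end, for the whole second after the job is handed in: The flap is fully shut (within 0.05 rad); the rod lies flat on the cabinet's floor behind it, big end inward, between the rails (big eye within 13 mm and small eye within 25 mm of the cabinet's middle line, small eye more than 36 mm inward of the hinge), at rest (value of joint flap below 0.05 rad and y of big_eye in the frame of cabinet between -0.013 and 0.013 m and y of small_eye in the frame of cabinet between -0.025 and 0.025 m and z of big_eye in the frame of cabinet between 0.05 and 0.07 m and z of small_eye in the frame of cabinet between 0.05 and 0.07 m and x of small_eye in the frame of cabinet above 0.036 m and contact force between the fingers and con_rod below 0.3 N and linear speed of con_rod below 0.03 m/s and contact force between the fingers and cabinet below 0.3 N); the robot touches nothing.
It fails at once if the flap is slammed or let fall (over 4 rad/s) (velocity of joint flap above 4 rad/s or velocity of joint flap below -4 rad/s).
It fails at once if the rod is dropped (falls free at over 0.7 m/s) (linear speed of con_rod above 0.7 m/s and contact force between the fingers and con_rod below 0.1 N).
It fails at once if the piston is moved more than 20 mm (distance of piston from where it was at the start of the episode above 0.02 m).
It fails at once if the jar is moved more than 20 mm (distance of bolt_jar from where it was at the start of the episode above 0.02 m).
It also fails if it takes over 72 s, if anything falls off the work surface, if the arm or the gripper's body presses on something with over 40 N, if the wrist force passes 120 N, or if a joint passes its speed limit or range.

## Robot

A 7-joint arm with a two-finger parallel gripper is mounted at the origin on the work surface; the furniture and walls round the work are solid. World frame = base frame: x ahead of the robot, y to its left, z up, the work surface at z = 0. Lengths are in m, angles in rad, forces in N, time in s.
With the tool pointing down it reaches from about 0.425 to 0.875 m from the base axis. Payload 4.7 kg.
Tool frame: the origin (TCP) lies midway between the tips of the shut fingers; the grasp point (between the pads) lies 19 mm behind it (ctrl.grip_point_offset is the distance from the TCP to the grasp point, in m); z points along the fingers, y is the line along which they close (so a half turn about z gives the same grasp; the last joint's range is limited). The gripper opens to 87 mm and grips with 3 to 60 N. Pads are 19 mm wide; open, the fingers measure 117 mm over their backs; the gripper's body (75 mm by 190 mm) begins 51 mm behind the grasp point.
Start: joints at [1.165, 0.321, -0.07, 1.45, 0.023, 1.371, -0.057], TCP at [0.265, -0.594, 0.223] pointing down, gripper open.
Joint ranges: [-2.86, 2.86], [-0.3, 2.09], [-1.38, 1.24], [0.06, 2.45], [-1.56, 4.7], [0.09, 2.05], [-2.69, 2.69]. Speed limits (rad/s): [2.57, 2.57, 3.14, 3.14, 3.14, 3.14, 3.14].

## Interface

Orientations are given as a rotation vector (axis times angle).
In Python, from bench import ctrl gives the robot as it stands.
- The arm moves only by the tool move_arm, never from a script. Its argument "increments" is text: rows parted by semicolons, each of 7 numbers parted by spaces: the shift along the world's x, y, z in mm, then the turn, a rotation vector about the world's x, y, z in degrees, then the closure in counts, from 0 (fully open) to 255 (shut). A call has exactly 8 rows; each row shifts and turns the commanded pose from where the row before left it; what a row does not reach is not made up. A row lasts 1/12 s, in which the tool goes at most 41.7 mm and 7.16 degrees, less where a joint would pass 70% of its speed; a pose out of reach is approached as far as the arm can. A call with a gripper value outside its range is refused whole. The fingers move at their own pace and stop on an object; "grip_force" is the grip in N (left out, the last holds). Time passes only in rows, so rows that do not move let the fingers close, or fill a call up. It gives the time, the measured TCP pose, the force, the opening and the grip force at its end, in the units of the state.
- ctrl.get_state(): the state, without advancing time (a new reading comes with each control period).
- ctrl.get_image(name): name is "scene" or "top" or "wrist"; returns a dict with "frame" (480x640x3 uint8, red, green, blue), "depth" (480x640 float32, m along the optical axis (not along the pixel's ray), 0 where there is no reading), "fx", "fy", "cx", "cy" (pixels), "k1" (the pictures are not rectified: a ray, as slopes to the right and down, at radius r is drawn at 1 + k1 r^2 times it, then the intrinsics apply), "position" and "orientation" of the camera in the world. Camera axes: x right, y down, z forward; pixel columns grow to the right and rows downward; lengths in m; the calibration is good to about 2 mm. A picture is of the moment at which its call begins.
- ctrl.close_job(): hands the job in; it is judged then, once.
Trained networks look in a picture, given as the dict that the camera call returned (one of the last four; its "shot" number tells which), for a name from the list of things; names that differ only in an ending like _2 or _b are one class to them, and where a whole thing is asked for, a point or a joint stands for the part that bears it (a point fixed in the world has none). Each returns a list of dicts, best first, with "score" (0 to 1); they miss things now and then, are a little off and sometimes report something else, mostly with a low value. They report only what shows in the picture. A call takes as long as a camera call.
- ctrl.find_in(target, picture): "centre" ([x, y, z] in m, in world coordinates, good to about 4 mm: the middle of the surface that is visible of it).
- ctrl.silhouettes(target, picture): "region" (480x640 bool, what is visible of it).
The state is a dict: "time": time; "joint_positions": joint angles; "qd": joint speeds; "joint_torque": joint torques, N m; "position": TCP position; "tool_rot": TCP orientation; "ft_force": force on the tool from outside, world axes, zero at the start; "torque": the same for the moment, N m; "grip_width": opening from 0.0 (shut) to 1.0 (fully open); "grip_force": force on a finger pad.
Only numpy, scipy, OpenCV 4.12 (cv2) and the standard library are available. Lean on these libraries where they do the work, as an engineer would, in place of code of your own. Each camera call takes 0.05 s, during which the arm holds its last target. There are 200 camera calls.

## Working session

There is one attempt and no reset: what is moved stays moved. The work goes in short steps, Python scripts to look and compute and a tool call to move; the robot and the scene stay as the last step left them, time stands still between calls to the robot, and variables do not carry over. Pictures are saved under pics/ and viewed, at most 11 in all, crops included, and the job is handed in when it is done.

Besides the shell and the picture viewer there is one more tool, called as name(argument=value, ...) on one line, values as JSON. move_arm: Moves the arm, as the interface text tells. Its arguments: {"type":"object","properties":{"increments":{"type":"string"},"grip_force":{"type":"number"}},"required":["increments"]}

```bash
mkdir -p pics
cat > h.py <<'E'
import numpy as np, cv2
from scipy.spatial.transform import Rotation as R
from bench import ctrl
def Rm(o):
    o=np.array(o,float)
    return o if o.shape==(3,3) else (R.from_rotvec(o).as_matrix() if o.size==3 else R.from_quat(o).as_matrix())
def cloud(p):
    v,u=np.mgrid[:480,:640]
    K=np.array([[p['fx'],0,p['cx']],[0,p['fy'],p['cy']],[0,0,1.]])
    pts=np.stack([u.ravel(),v.ravel()],1).astype(np.float64)[:,None]
    n=cv2.undistortPoints(pts,K,np.array([p['k1'],0,0,0.]))[:,0]
    d=p['depth'].ravel()
    c=np.c_[n*d[:,None],d]@Rm(p['orientation']).T+p['position']
    c[d==0]=np.nan
    return c.reshape(480,640,3)
def save(p,n): cv2.imwrite('pics/'+n,p['frame'][:,:,::-1])
def st():
    s=ctrl.get_state(); print('t',round(s['time'],2),'p',np.round(s['position'],4),'rot',np.round(s['tool_rot'],3),'F',np.round(s['ft_force'],1),'w',round(s['grip_width'],3),'gf',s['grip_force'],'q',np.round(s['joint_positions'],2))
E
python3 - <<'E'
from h import *
ctrl_s=st()
for n in ['top','scene']:
    p=ctrl.get_image(n); save(p,n+'0.png'); c=cloud(p)
    print(n,np.round(p['position'],3),np.shape(p['orientation']),ctrl.grip_point_offset)
    for t in ['cabinet','flap','flap_hinge','flap_grip','roof_edge','rail_mouth','con_rod','small_eye','big_eye','piston','bolt_jar']:
        try:print(t,[(np.round(x['centre'],3),round(x['score'],2)) for x in ctrl.find_in(t,p)[:2]])
        except Exception as e:print(t,e)
E
```

```text
t 0.0 p [ 0.2647 -0.5931  0.2215] rot [-3.071e+00 -6.540e-01  1.000e-03] F [ 0.1 -0.2 -0.2] w 0.997 gf 0.0 q [ 1.17  0.32 -0.07  1.45  0.02  1.37 -0.06]
top [0.187 0.141 1.181] (3,) 0.0187
cabinet [(array([0.487, 0.22 , 0.119]), 0.83)]
flap [(array([0.504, 0.133, 0.1  ]), 0.61)]
flap_hinge [(array([0.487, 0.221, 0.121]), 0.94)]
flap_grip [(array([0.501, 0.133, 0.101]), 0.88), (array([0.484, 0.221, 0.122]), 0.24)]
roof_edge [(array([0.493, 0.223, 0.119]), 0.68)]
rail_mouth [(array([0.493, 0.22 , 0.121]), 0.65)]
con_rod [(array([ 0.564, -0.183,  0.024]), 0.88)]
small_eye [(array([ 0.564, -0.182,  0.018]), 0.55)]
big_eye [(array([ 0.563, -0.187,  0.02 ]), 0.56)]
piston [(array([0.35 , 0.224, 0.054]), 0.56), (array([ 0.562, -0.186,  0.023]), 0.36)]
bolt_jar [(array([0.331, 0.299, 0.092]), 0.65)]
scene [ 0.427 -0.546  1.003] (3,) 0.0187
cabinet [(array([0.504, 0.164, 0.12 ]), 0.69)]
flap [(array([0.505, 0.131, 0.096]), 0.77)]
flap_hinge [(array([0.499, 0.166, 0.122]), 0.8)]
flap_grip [(array([0.502, 0.132, 0.097]), 0.92), (array([ 0.567, -0.19 ,  0.023]), 0.29)]
roof_edge []
rail_mouth [(array([0.504, 0.162, 0.12 ]), 0.98)]
con_rod [(array([ 0.565, -0.189,  0.022]), 0.69), (array([0.36, 0.21, 0.06]), 0.53)]
small_eye [(array([0.504, 0.163, 0.122]), 0.26)]
big_eye [(array([ 0.57 , -0.189,  0.023]), 0.68), (array([0.34 , 0.291, 0.079]), 0.45)]
piston [(array([0.358, 0.212, 0.061]), 0.87)]
bolt_jar [(array([0.339, 0.291, 0.075]), 0.87)]
```

View pics/top0.png

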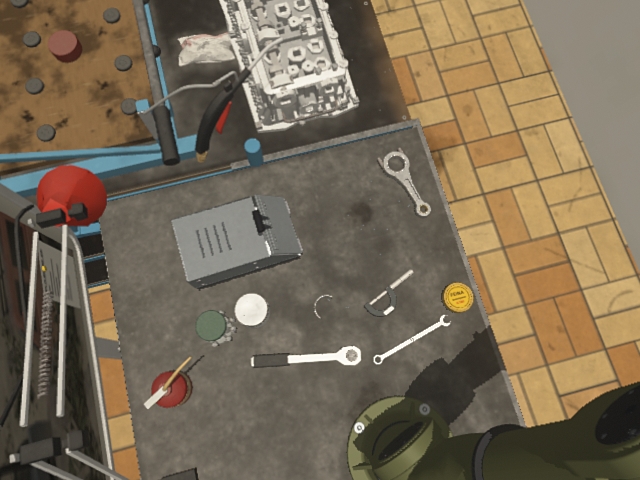

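View pics/scene0.png

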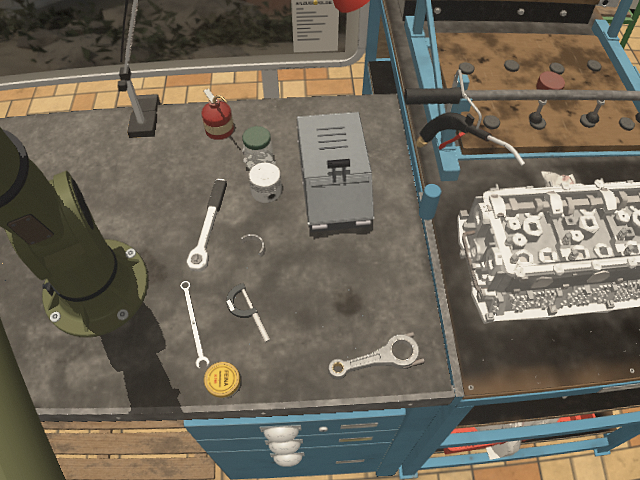

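Run:
```python
from h import *
for n in ['top','scene']:
    p=ctrl.get_image(n); c=cloud(p)
    for t,zl,zh in [('cabinet',.114,.128),('con_rod',.008,.03),('flap_grip',.05,.2)]:
        m=ctrl.silhouettes(t,p)[0]['region']; q=c[m]; q=q[(q[:,2]>zl)&(q[:,2]<zh)]
        r=cv2.minAreaRect(q[:,:2].astype(np.float32)*1000)
        print(n,t,len(q),np.round(q.mean(0),3),r,np.round(cv2.boxPoints(r)).tolist(),np.percentile(q[:,2],[5,50,95]))
        if t=='con_rod':
            (cx,cy),(w,h),a=r
            d=np.linalg.svd(q[:,:2]-q[:,:2].mean(0),full_matrices=False)[2][0]; s=(q[:,:2]-[cx/1e3,cy/1e3])@d
            l=(q[:,:2]-[cx/1e3,cy/1e3])@[-d[1],d[0]]
            print('dir',d,'s',s.min(),s.max(),[ (round(x,2),round(np.ptp(l[abs(s-x)<.006]),3)) for x in np.arange(-.08,.081,.02)])
```

```text
top cabinet 5730 [0.499 0.245 0.121] ((501.6703796386719, 237.28167724609375), (139.02772521972656, 196.1451416015625), 3.29938006401062) [[427.0, 331.0], [438.0, 135.0], [577.0, 143.0], [565.0, 339.0]] [0.1177114  0.12116291 0.12497145]Traceback (most recent call last):
  File "<stdin>", line 5, in <module>
IndexError: list index out of range
```

```bash
cat > m.py <<'E'
from h import *
for n in ['top','scene']:
    p=ctrl.get_image(n); c=cloud(p).reshape(-1,3)
    def box(a,b): return c[np.all((c>a)&(c<b),axis=1)]
    q=box([.38,.15,.117],[.65,.42,.126]); r=cv2.minAreaRect(q[:,:2].astype(np.float32)*1000); print(n,'roof',r,np.round(cv2.boxPoints(r)).tolist(),np.median(q[:,2]))
    q=box([.38,.05,.131],[.65,.42,.2]); r=cv2.minAreaRect(q[:,:2].astype(np.float32)*1000); print('grip',r,np.round(cv2.boxPoints(r)).tolist(),np.percentile(q[:,2],[5,50,95]))
    # flap face: fit plane
    q=box([.44,.09,.065],[.57,.17,.112]); m=q.mean(0); nv=np.linalg.svd(q-m,full_matrices=False)[2][2]; print('flap plane',m,nv,len(q))
    q=box([.4,-.3,.010],[.75,-.08,.03]); r=cv2.minAreaRect(q[:,:2].astype(np.float32)*1000); print('rod',r,np.round(cv2.boxPoints(r)).tolist(),np.median(q[:,2]))
    (cx,cy),_,_=r; d=np.linalg.svd(q[:,:2]-q[:,:2].mean(0),full_matrices=False)[2][0]; e=q[:,:2]-[cx/1e3,cy/1e3]; s=e@d; l=e@[-d[1],d[0]]
    print('dir',d,s.min(),s.max(),[(round(x,2),round(np.ptp(l[abs(s-x)<.005]),3),round((l[abs(s-x)<.005].max()+l[abs(s-x)<.005].min())/2,3)) for x in np.arange(-.08,.081,.02)])
E
python3 m.py
```

```text
top roof ((501.1575927734375, 241.44839477539062), (138.43324279785156, 188.35923767089844), 3.125319480895996) [[427.0, 332.0], [437.0, 144.0], [575.0, 151.0], [565.0, 339.0]] 0.1211618484161412
grip ((512.0120849609375, 160.66896057128906), (110.10466003417969, 23.674421310424805), 2.751187801361084) [[456.0, 170.0], [458.0, 146.0], [568.0, 151.0], [566.0, 175.0]] [0.13374282 0.15971718 0.16399765]
flap plane [0.50333848 0.12226619 0.08915373] [-0.03531526  0.75935803 -0.64971395] 1076
rod ((581.8759155273438, -156.54397583007812), (152.5358123779297, 225.5517120361328), 81.81478881835938) [[459.0, -216.0], [683.0, -248.0], [704.0, -97.0], [481.0, -65.0]] 0.01969776129425216Traceback (most recent call last):
  File "m.py", line 11, in <module>
    print('dir',d,s.min(),s.max(),[(round(x,2),round(np.ptp(l[abs(s-x)<.005]),3),round((l[abs(s-x)<.005].max()+l[abs(s-x)<.005].min())/2,3)) for x in np.arange(-.08,.081,.02)])
                                                     ~~~~~~^^^^^^^^^^^^^^^^^^
    return _methods._ptp(a, axis=axis, out=out, **kwargs)
           ~~~~~~~~~~~~~^^^^^^^^^^^^^^^^^^^^^^^^^^^^^^^^^
    umr_maximum(a, axis, None, out, keepdims),
    ~~~~~~~~~~~^^^^^^^^^^^^^^^^^^^^^^^^^^^^^^
ValueError: zero-size array to reduction operation maximum which has no identity
```

```bash
cat > m.py <<'E'
from h import *
def big(c,a,b):
    m=np.all((c>a)&(c<b),axis=2).astype(np.uint8); m=cv2.morphologyEx(m,cv2.MORPH_CLOSE,np.ones((3,3)))
    k,l,s,_=cv2.connectedComponentsWithStats(m); i=1+np.argmax(s[1:,4]); 
    q=c[(l==i)]; return q[np.all((q>a)&(q<b),axis=1)]
def rect(q): r=cv2.minAreaRect(q[:,:2].astype(np.float32)*1000); return np.round(r[0],1),np.round(r[1],1),round(r[2],2),np.round(cv2.boxPoints(r)).tolist(),np.round(np.percentile(q[:,2],[5,50,95]),4)
if __name__=='__main__':
  for n in ['top','scene']:
    p=ctrl.get_image(n); c=cloud(p)
    print(n,'roof',rect(big(c,[.38,.15,.115],[.65,.42,.127])))
    print('grip',rect(big(c,[.38,.05,.150],[.65,.42,.2])))
    q=big(c,[.40,.05,.065],[.60,.17,.118]); m=q.mean(0); nv=np.linalg.svd(q-m,full_matrices=False)[2][2]; print('flap plane',m,nv,len(q))
    q=big(c,[.4,-.3,.008],[.69,-.08,.03]); print('rod',rect(q))
    m=q[:,:2].mean(0); d=np.linalg.svd(q[:,:2]-m,full_matrices=False)[2][0]; e=q[:,:2]-m; s=e@d; l=e@[-d[1],d[0]]
    print('mean',m,'dir',d,s.min(),s.max())
    for x in np.arange(-.1,.101,.02):
        k=l[abs(s-x)<.005]
        if len(k): print(round(x,2),round(np.ptp(k),3),round((k.max()+k.min())/2,3))
E
python3 m.py
```

```text
top roof (array([500.8, 241.9]), array([138.6, 188.1]), 2.39, [[428.0, 333.0], [435.0, 145.0], [574.0, 151.0], [566.0, 339.0]], array([0.1178, 0.1211, 0.1245]))
grip (array([505.3, 164.2]), array([45.9, 16. ]), 1.97, [[482.0, 171.0], [483.0, 155.0], [529.0, 157.0], [528.0, 173.0]], array([0.1555, 0.1607, 0.1647]))
flap plane [0.49868257 0.125379   0.09010438] [ 0.0396519   0.71718983 -0.69574886] 1244
rod (array([ 546.9, -187.6]), array([178.1,  76.5]), 13.91, [[451.0, -172.0], [470.0, -246.0], [642.0, -203.0], [624.0, -129.0]], array([0.0097, 0.0195, 0.0241]))
mean [ 0.5567077  -0.18028738] dir [-0.97544372 -0.22024884] -0.07827522217445154 0.10034464201291854
-0.08 0.06 0.001
-0.06 0.065 0.002
-0.04 0.075 0.004
-0.02 0.044 -0.001
0.0 0.027 0.001
0.02 0.02 0.002
0.04 0.022 -0.0
0.06 0.03 0.004
0.08 0.035 0.001
0.1 0.01 -0.003
scene roof (array([499.6, 241.7]), array([137.2, 188.7]), 2.44, [[427.0, 333.0], [435.0, 145.0], [572.0, 150.0], [564.0, 339.0]], array([0.1187, 0.1217, 0.1248]))
grip (array([503.3, 162.7]), array([43.2, 18.6]), 0.37, [[482.0, 172.0], [482.0, 153.0], [525.0, 154.0], [525.0, 172.0]], array([0.152 , 0.1602, 0.1642]))
flap plane [0.50309961 0.12404663 0.09115339] [ 0.02462191 -0.75694998  0.6530088 ] 2189
rod (array([ 548. , -186.8]), array([177.9,  62.9]), 14.31, [[454.0, -178.0], [470.0, -239.0], [642.0, -195.0], [626.0, -134.0]], array([0.0111, 0.0204, 0.0244]))
mean [ 0.55738403 -0.18419661] dir [-0.97809343 -0.2081664 ] -0.0788095264881198 0.09938595754991691
-0.08 0.063 -0.003
-0.06 0.063 -0.002
-0.04 0.062 -0.002
-0.02 0.048 -0.002
0.0 0.027 -0.002
0.02 0.018 -0.001
0.04 0.015 -0.001
0.06 0.017 -0.002
0.08 0.038 0.001
0.1 0.021 -0.006
```

move_arm(increments="16 31.5 0 0 0 2.85 0;16 31.5 0 0 0 2.85 0;16 31.5 0 0 0 2.85 0;16 31.5 0 0 0 2.85 0;16 31.5 0 0 0 2.85 0;16 31.5 0 0 0 2.85 0;16 31.5 0 0 0 2.85 0;16 31.5 0 0 0 2.85 0", grip_force=20)

```text
time: 2.17
position: [0.3934, -0.34, 0.2229]
tool_rot: [2.88, 1.252, 0.0]
ft_force: [1.4, -0.5, 0.3]
grip_width: 1.0
grip_force: 0.0
```

move_arm(increments="10 31.5 0 0 0 2.85 0;10 31.5 0 0 0 2.85 0;10 31.5 0 0 0 2.85 0;10 31.5 0 0 0 2.85 0;10 31.5 0 0 0 2.85 0;10 31.5 0 0 0 2.85 0;10 31.5 0 0 0 2.85 0;10 31.5 0 0 0 2.85 0")

```text
time: 2.83
position: [0.4732, -0.088, 0.2229]
tool_rot: [2.576, 1.797, 0.0]
ft_force: [0.4, -0.8, 0.0]
grip_width: 1.002
grip_force: 0.0
```

move_arm(increments="4 31.5 0 0 0 2.85 0;4 31.5 0 0 0 2.85 0;4 31.5 0 0 0 2.85 0;4 31.5 0 0 0 2.85 0;4 31.5 0 0 0 2.85 0;4 31.5 0 0 0 2.85 0;4 31.5 0 0 0 2.85 0;4 31.5 0 0 0 2.85 0")

```text
time: 3.5
position: [0.505, 0.1638, 0.223]
tool_rot: [2.17, 2.27, 0.001]
ft_force: [1.3, -0.7, 0.1]
grip_width: 1.001
grip_force: 0.0
```

Run:
```python
from m import *
st(); r=R.from_rotvec(ctrl.get_state()['tool_rot']).as_matrix(); print('tool y heading',np.degrees(np.arctan2(r[1,1],r[0,1])),'z',r[:,2])
p=ctrl.get_image('wrist'); save(p,'w1.png'); c=cloud(p)
print('cam',np.round(p['position'],3))
print('roof',rect(big(c,[.38,.15,.112],[.65,.42,.127])))
print('grip',rect(big(c,[.42,.05,.148],[.6,.42,.175])))
```

```text
t 3.5 p [0.505  0.1638 0.223 ] rot [2.17e+00 2.27e+00 1.00e-03] F [ 1.3 -0.7  0.1] w 1.001 gf 0.0 q [ 0.39  0.13 -0.81  1.72  0.09  1.33 -0.39]
tool y heading 2.573361451298786 z [ 1.16006710e-03 -4.23757522e-04 -9.99999237e-01]
cam [0.501 0.248 0.385]
roof (array([501.3, 240.6]), array([137.2, 161.9]), 3.0, [[429.0, 318.0], [437.0, 156.0], [574.0, 163.0], [566.0, 325.0]], array([0.1193, 0.1205, 0.1217]))
grip (array([505.3, 164.8]), array([44. , 16.5]), 3.5, [[483.0, 172.0], [484.0, 155.0], [528.0, 158.0], [527.0, 174.0]], array([0.1544, 0.1604, 0.1621]))
```

View pics/w1.png

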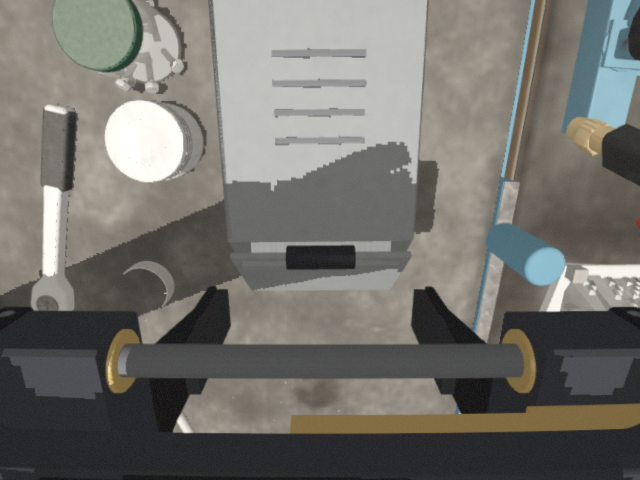

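move_arm(increments="0 1 -20 0 0 0 0;0 0 -25 0 0 0 0;0 0 -25 0 0 0 0;0 0 -16 0 0 0 0;0 0 0 0 0 0.4 255;0 0 0 0 0 0 255;0 0 0 0 0 0 255;0 0 0 0 0 0 255", grip_force=20)

```text
time: 4.22
position: [0.506, 0.1637, 0.1382]
tool_rot: [2.165, 2.275, 0.003]
ft_force: [0.0, -0.7, 0.5]
grip_width: 0.783
grip_force: 0.0
```

move_arm(increments="0 0 0 0 0 0 255;0 0 0 0 0 0 255;0 0 0 0 0 0 255;0 0 0 0 0 0 255;0 0 0 0 0 0 255;0 0 0 0 0 0 255;0 0 0 0 0 0 255;0 0 0 0 0 0 255")

```text
time: 4.88
position: [0.505, 0.1637, 0.1368]
tool_rot: [2.165, 2.276, 0.001]
ft_force: [-0.3, 0.9, 1.9]
grip_width: 0.501
grip_force: 20.0
```

Run:
```python
import numpy as np
a0=np.arccos(68/124.8); a1=np.radians(186.4)+.02
# smooth profile
n=48; t=np.linspace(0,1,n+1); a=a0+(a1-a0)*t
s=124.8*np.cos(a); z=124.8*np.sin(a)
u=np.array([-.05,.9987])
P=np.c_[s[:,None]*u,z]; C=np.round(P-P[0],1); D=np.diff(C,axis=0)
for i in range(0,n,8): print(';'.join(' '.join(f'{x:.1f}' for x in d)+' 0 0 0 255' for d in D[i:i+8]))
print(D.sum(0))
```

```text
0.3 -5.0 3.1 0 0 0 255;0.2 -5.2 2.9 0 0 0 255;0.3 -5.3 2.6 0 0 0 255;0.2 -5.4 2.4 0 0 0 255;0.3 -5.6 2.1 0 0 0 255;0.3 -5.6 1.8 0 0 0 255;0.3 -5.7 1.6 0 0 0 255;0.3 -5.8 1.3 0 0 0 255
0.3 -5.8 1.0 0 0 0 255;0.3 -5.9 0.7 0 0 0 255;0.3 -5.9 0.5 0 0 0 255;0.3 -5.9 0.2 0 0 0 255;0.3 -5.9 -0.2 0 0 0 255;0.3 -5.9 -0.3 0 0 0 255;0.2 -5.9 -0.7 0 0 0 255;0.3 -5.8 -0.9 0 0 0 255
0.3 -5.8 -1.3 0 0 0 255;0.3 -5.8 -1.4 0 0 0 255;0.3 -5.6 -1.8 0 0 0 255;0.3 -5.6 -2.0 0 0 0 255;0.2 -5.4 -2.3 0 0 0 255;0.3 -5.4 -2.6 0 0 0 255;0.3 -5.2 -2.8 0 0 0 255;0.2 -5.0 -3.0 0 0 0 255
0.3 -5.0 -3.3 0 0 0 255;0.2 -4.7 -3.5 0 0 0 255;0.2 -4.6 -3.7 0 0 0 255;0.3 -4.4 -4.0 0 0 0 255;0.2 -4.3 -4.1 0 0 0 255;0.2 -4.0 -4.4 0 0 0 255;0.2 -3.8 -4.5 0 0 0 255;0.1 -3.6 -4.7 0 0 0 255
0.2 -3.3 -4.9 0 0 0 255;0.2 -3.2 -5.0 0 0 0 255;0.1 -2.8 -5.2 0 0 0 255;0.2 -2.7 -5.3 0 0 0 255;0.1 -2.4 -5.4 0 0 0 255;0.1 -2.1 -5.6 0 0 0 255;0.1 -1.8 -5.6 0 0 0 255;0.0 -1.6 -5.7 0 0 0 255
0.1 -1.3 -5.8 0 0 0 255;0.1 -1.1 -5.8 0 0 0 255;0.0 -0.8 -5.9 0 0 0 255;0.0 -0.4 -5.9 0 0 0 255;0.0 -0.2 -5.9 0 0 0 255;0.0 0.0 -5.9 0 0 0 255;0.0 0.4 -5.9 0 0 0 255;0.0 0.6 -5.9 0 0 0 255
[   9.6 -191.5 -121. ]
```

move_arm(increments="0.3 -5.0 3.1 0 0 0 255;0.2 -5.2 2.9 0 0 0 255;0.3 -5.3 2.6 0 0 0 255;0.2 -5.4 2.4 0 0 0 255;0.3 -5.6 2.1 0 0 0 255;0.3 -5.6 1.8 0 0 0 255;0.3 -5.7 1.6 0 0 0 255;0.3 -5.8 1.3 0 0 0 255")

```text
time: 5.55
position: [0.5074, 0.1195, 0.155]
tool_rot: [2.165, 2.276, 0.001]
ft_force: [2.4, 3.7, -0.3]
grip_width: 0.503
grip_force: 20.0
```

move_arm(increments="0.3 -5.8 1.0 0 0 0 255;0.3 -5.9 0.7 0 0 0 255;0.3 -5.9 0.5 0 0 0 255;0.3 -5.9 0.2 0 0 0 255;0.3 -5.9 -0.2 0 0 0 255;0.3 -5.9 -0.3 0 0 0 255;0.2 -5.9 -0.7 0 0 0 255;0.3 -5.8 -0.9 0 0 0 255")

```text
time: 6.22
position: [0.51, 0.0717, 0.1551]
tool_rot: [2.165, 2.275, 0.001]
ft_force: [2.5, 2.0, 3.9]
grip_width: 0.499
grip_force: 20.0
```

Forces are small; continue.

move_arm(increments="0.3 -5.8 -1.3 0 0 0 255;0.3 -5.8 -1.4 0 0 0 255;0.3 -5.6 -1.8 0 0 0 255;0.3 -5.6 -2.0 0 0 0 255;0.2 -5.4 -2.3 0 0 0 255;0.3 -5.4 -2.6 0 0 0 255;0.3 -5.2 -2.8 0 0 0 255;0.2 -5.0 -3.0 0 0 0 255")

```text
time: 6.88
position: [0.5123, 0.0277, 0.1375]
tool_rot: [2.165, 2.274, 0.001]
ft_force: [4.1, 0.2, 4.0]
grip_width: 0.497
grip_force: 20.0
```

move_arm(increments="0.3 -5.0 -3.3 0 0 0 255;0.2 -4.7 -3.5 0 0 0 255;0.2 -4.6 -3.7 0 0 0 255;0.3 -4.4 -4.0 0 0 0 255;0.2 -4.3 -4.1 0 0 0 255;0.2 -4.0 -4.4 0 0 0 255;0.2 -3.8 -4.5 0 0 0 255;0.1 -3.6 -4.7 0 0 0 255")

```text
time: 7.55
position: [0.5142, -0.0064, 0.105]
tool_rot: [2.165, 2.274, 0.002]
ft_force: [5.9, 0.3, 2.5]
grip_width: 0.498
grip_force: 20.0
```

move_arm(increments="0.2 -3.3 -4.9 0 0 0 255;0.2 -3.2 -5.0 0 0 0 255;0.1 -2.8 -5.2 0 0 0 255;0.2 -2.7 -5.3 0 0 0 255;0.1 -2.4 -5.4 0 0 0 255;0.1 -2.1 -5.6 0 0 0 255;0.1 -1.8 -5.6 0 0 0 255;0.0 -1.6 -5.7 0 0 0 255")

```text
time: 8.22
position: [0.5153, -0.0261, 0.0622]
tool_rot: [2.164, 2.275, 0.002]
ft_force: [7.1, 0.1, 1.2]
grip_width: 0.503
grip_force: 20.0
```

move_arm(increments="0.1 -1.3 -5.8 0 0 0 255;0.1 -1.1 -5.8 0 0 0 255;0.0 -0.8 -5.9 0 0 0 255;0.0 -0.4 -5.9 0 0 0 255;0.0 -0.2 -5.9 0 0 0 255;0.0 0.0 -5.9 0 0 0 255;0.0 0.4 -5.9 0 0 0 255;0.0 0 0 0 0 0 255")

```text
time: 8.88
position: [0.5154, -0.0292, 0.0203]
tool_rot: [2.164, 2.275, 0.003]
ft_force: [8.5, -0.6, -2.7]
grip_width: 0.498
grip_force: 20.0
```

move_arm(increments="0.5 0.5 -2 0 0 0 255;0.5 0.3 -1.5 0 0 0 255;0 0 -1 0 0 0 255;0 0 -1 0 0 0 255;0 0 0 0 0 0 255;0 0 0 0 0 0 255;0 0 0 0 0 0 255;0 0 0 0 0 0 255")

```text
time: 9.55
position: [0.5154, -0.0288, 0.0164]
tool_rot: [2.165, 2.276, -0.002]
ft_force: [1.6, -1.3, 9.8]
grip_width: 0.502
grip_force: 20.0
```

move_arm(increments="0 0 0 0 0 0 0;0 0 0 0 0 0 0;0 0 0 0 0 0 0;0 0 0 0 0 0 0;0 0 10 0 0 0 0;0 0 30 0 0 0 0;0 0 35 0 0 0 0;0 0 35 0 0 0 0")

```text
time: 10.22
position: [0.5142, -0.0275, 0.127]
tool_rot: [-2.163, -2.275, 0.002]
ft_force: [1.7, -0.8, 0.8]
grip_width: 0.971
grip_force: 0.0
```

move_arm(increments="0 0 35 0 0 -6 0;0 -10 35 0 0 -6 0;3 -20 20 0 0 -6 0;3 -25 0 0 0 -6 0;3 -25 0 0 0 -6 0;3 -25 0 0 0 -6 0;3 -25 0 0 0 -6 0;3 -20 0 0 0 -6 0")

```text
time: 10.88
position: [0.5328, -0.18, 0.2163]
tool_rot: [2.908, 1.189, -0.001]
ft_force: [-0.4, 0.9, 0.7]
grip_width: 1.0
grip_force: 0.0
```

move_arm(increments="3 -10 0 0 0 -6 0;0 0 0 0 0 -6 0;0 0 0 0 0 -6 0;0 0 0 0 0 -6 0;0 0 0 0 0 -6 0;0 0 0 0 0 -2.5 0;0 0 0 0 0 0 0;0 0 0 0 0 0 0")

```text
time: 11.55
position: [0.5362, -0.1876, 0.2162]
tool_rot: [-3.123, -0.341, 0.001]
ft_force: [-0.5, 0.1, 0.2]
grip_width: 1.0
grip_force: 0.0
```

Run:
```python
from m import *
st(); r=R.from_rotvec(ctrl.get_state()['tool_rot']).as_matrix(); print('tool y heading',np.degrees(np.arctan2(r[1,1],r[0,1])))
p=ctrl.get_image('scene'); save(p,'s2.png'); c=cloud(p)
q=big(c,[.42,-.02,.035],[.6,.085,.062]); m=q.mean(0); nv=np.linalg.svd(q-m,full_matrices=False)[2][2]; print('flap',rect(q),nv)
q=big(c,[.38,.17,.112],[.65,.42,.127]); print('roof',rect(q))
q=big(c,[.38,-.06,.01],[.65,-.015,.06]); print('bar',rect(q))
p=ctrl.get_image('wrist'); save(p,'w2.png'); c=cloud(p)
q=big(c,[.42,-.3,.009],[.69,-.1,.03]); print('rod',rect(q))
m=q[:,:2].mean(0); d=np.linalg.svd(q[:,:2]-m,full_matrices=False)[2][0]; e=q[:,:2]-m; s=e@d; l=e@[-d[1],d[0]]
print('mean',m,'dir',d,s.min(),s.max())
for x in np.arange(-.1,.101,.02):
        k=l[abs(s-x)<.005]
        if len(k): print(round(x,2),round(np.ptp(k),3),round((k.max()+k.min())/2,4),np.round(m+x*d+(k.max()+k.min())/2*np.array([-d[1],d[0]]),4))
```

```text
t 11.55 p [ 0.5362 -0.1876  0.2162] rot [-3.123e+00 -3.410e-01  1.000e-03] F [-0.5  0.1  0.2] w 1.0 gf 0.0 q [ 0.7   0.18 -0.46  1.65  0.08  1.33 -1.13]
tool y heading -77.5393729703892
flap (array([477.2,  32.7]), array([104.4,  72.9]), 89.25, [[440.0, -19.0], [513.0, -20.0], [514.0, 84.0], [441.0, 85.0]], array([0.0469, 0.0502, 0.0534])) [-0.01819322  0.00967732 -0.99978766]
roof (array([451.9, 175.8]), array([18.4, 46.3]), 68.98, [[427.0, 175.0], [470.0, 159.0], [477.0, 176.0], [434.0, 193.0]], array([0.118 , 0.1213, 0.1244]))
bar (array([507.8, -26.6]), array([32.8, 21.1]), 1.48, [[491.0, -16.0], [492.0, -38.0], [524.0, -37.0], [524.0, -16.0]], array([0.0354, 0.042 , 0.0457]))
rod (array([ 549., -184.]), array([174.3,  63.7]), 12.45, [[457.0, -172.0], [471.0, -234.0], [641.0, -196.0], [627.0, -134.0]], array([0.0131, 0.02  , 0.0215]))
mean [ 0.56639114 -0.1801536 ] dir [-0.97626861 -0.21656318] -0.0693413985447572 0.10495599774408021
-0.06 0.064 0.0001 [ 0.625  -0.1672]
-0.04 0.063 0.0 [ 0.6054 -0.1715]
-0.02 0.056 -0.0 [ 0.5859 -0.1758]
0.0 0.033 -0.0001 [ 0.5664 -0.1801]
0.02 0.021 0.0003 [ 0.5469 -0.1848]
0.04 0.017 -0.0002 [ 0.5273 -0.1887]
0.06 0.016 0.0003 [ 0.5079 -0.1934]
0.08 0.032 -0.0003 [ 0.4882 -0.1972]
0.1 0.028 -0.0002 [ 0.4687 -0.2016]
```

View pics/w2.png

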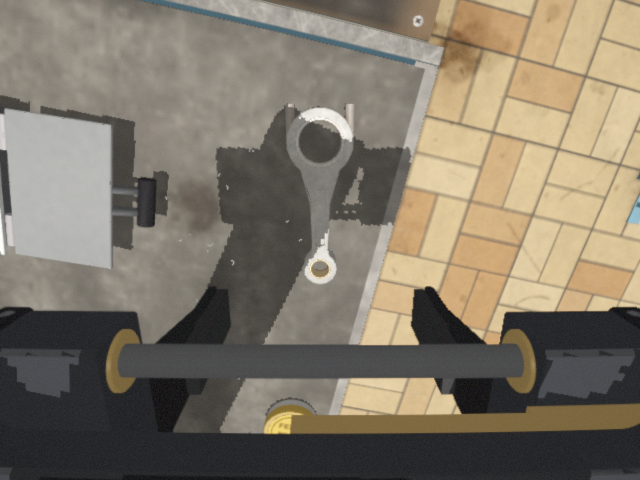

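move_arm(increments="3 1.4 -35 0 0 0 0;0 0 -38 0 0 0 0;0 0 -38 0 0 0 0;0 0 -38 0 0 0 0;0 0 -35 0 0 0 0;0 0 -20 0 0 0 0;0 0 -8 0 0 0 0;0 0 0 0 0 0 0", grip_force=50)

```text
time: 12.32
position: [0.538, -0.1859, 0.0027]
tool_rot: [-3.121, -0.339, 0.006]
ft_force: [0.7, -0.3, 0.5]
grip_width: 0.999
grip_force: 0.0
```

move_arm(increments="0 0 0 0 0 0 255;0 0 0 0 0 0 255;0 0 0 0 0 0 255;0 0 0 0 0 0 255;0 0 0 0 0 0 255;0 0 0 0 0 0 255;0 0 0 0 0 0 255;0 0 0 0 0 0 255")

```text
time: 12.98
position: [0.5395, -0.1865, 0.0041]
tool_rot: [3.123, 0.338, 0.0]
ft_force: [-0.2, -0.3, -0.7]
grip_width: 0.48
grip_force: 0.0
```

move_arm(increments="0 0 0 0 0 0 255;0 0 0 0 0 0 255;0 0 0 0 0 0 255;0 0 0 0 0 0 255;0 0 5 0 0 0 255;0 0 10 0 0 0 255;0 0 20 0 0 0 255;0 0 20 0 0 0 255")

```text
time: 13.65
position: [0.5381, -0.1861, 0.0588]
tool_rot: [-3.122, -0.338, 0.005]
ft_force: [0.8, -1.3, -4.3]
grip_width: 0.223
grip_force: 47.7
```

move_arm(increments="-1.7 5 17 0 0 3 255;-1.7 15 17 0 0 5 255;-1.7 16 17 0 0 5.2 255;-1.7 16 17 0 0 5.2 255;-1.7 16 17 0 0 5.2 255;-1.7 16 0 0 0 5.2 255;-1.7 16 0 0 0 5.2 255;-1.7 16 0 0 0 5.2 255")

```text
time: 14.32
position: [0.5254, -0.0698, 0.1447]
tool_rot: [2.825, 1.372, -0.0]
ft_force: [0.3, 0.5, -4.1]
grip_width: 0.22
grip_force: 47.8
```

move_arm(increments="-1.7 16 0 0 0 5.2 255;-1.7 16 0 0 0 5.2 255;-1.7 16 0 0 0 5.2 255;-1.7 16 0 0 0 5.2 255;-1.7 16 0 0 0 5.2 255;-1.7 16 0 0 0 5.2 255;-1.7 16 0 0 0 5.2 255;-1.7 14 0 0 0 5 255")

```text
time: 14.98
position: [0.5116, 0.0566, 0.1443]
tool_rot: [2.157, 2.284, -0.001]
ft_force: [-0.4, 1.3, -4.3]
grip_width: 0.224
grip_force: 47.8
```

move_arm(increments="0 0 0 0 0 0 255;0 0 0 0 0 0 255;0 0 0 0 0 0 255;0 0 0 0 0 0 255;0 0 0 0 0 0 255;0 0 0 0 0 0 255;0 0 0 0 0 0 255;0 0 0 0 0 0 255")

```text
time: 15.65
position: [0.5123, 0.0552, 0.144]
tool_rot: [2.164, 2.277, -0.0]
ft_force: [-0.3, -0.3, -4.7]
grip_width: 0.223
grip_force: 47.8
```

Run:
```python
from m import *
st(); r=R.from_rotvec(ctrl.get_state()['tool_rot']).as_matrix(); print('tool y heading',np.degrees(np.arctan2(r[1,1],r[0,1])))
p=ctrl.get_image('scene'); save(p,'s3.png')
p=ctrl.get_image('wrist'); save(p,'w3.png'); c=cloud(p)
q=big(c,[.38,.05,.130],[.65,.3,.17]); print('rod',rect(q))
q=big(c,[.38,.1,.112],[.65,.42,.126]); print('roof',rect(q))
q=big(c,[.38,-.06,.044],[.65,.16,.056]); print('flap',rect(q))
```

```text
t 15.65 p [0.5123 0.0552 0.144 ] rot [ 2.164  2.277 -0.   ] F [-0.3 -0.3 -4.7] w 0.223 gf 47.75809524208398 q [ 0.56  0.15 -0.77  1.86  0.11  1.17 -0.2 ]
tool y heading 2.918653522740677
rod (array([510., 101.]), array([ 63.8, 103. ]), 3.21, [[475.0, 151.0], [481.0, 48.0], [545.0, 51.0], [539.0, 154.0]], array([0.15  , 0.1598, 0.1613]))
roof (array([504.8, 175.1]), array([137.1,  31.6]), 2.97, [[435.0, 187.0], [437.0, 156.0], [574.0, 163.0], [572.0, 194.0]], array([0.1192, 0.1204, 0.1216]))
flap (array([467.8,  42.6]), array([44.6, 92. ]), 2.83, [[443.0, 87.0], [448.0, -4.0], [492.0, -2.0], [488.0, 90.0]], array([0.0482, 0.0493, 0.0504]))
```

View pics/w3.png

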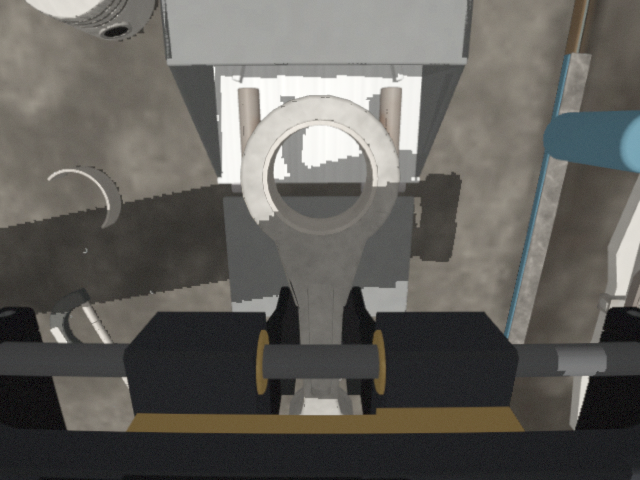

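move_arm(increments="-1.2 0 -15 0 0 0.2 255;0 0 -18 0 0 0 255;0 0 -18 0 0 0 255;0 0 -16 0 0 0 255;0 0 -10 0 0 0 255;-0.2 3 -3 0 0 0 255;-0.2 5 0 0 0 0 255;-0.2 4 0 0 0 0 255")

```text
time: 16.42
position: [0.5111, 0.0685, 0.0647]
tool_rot: [2.159, 2.281, 0.002]
ft_force: [-0.5, 1.1, -4.2]
grip_width: 0.218
grip_force: 47.8
```

move_arm(increments="0 0 -2 0 0 0 255;0 0 -2 0 0 0 255;0 0 -2 0 0 0 255;0 0 -1.5 0 0 0 255;0 0 -1.5 0 0 0 255;0 0 0 0 0 0 255;0 0 0 0 0 0 255;0 0 0 0 0 0 255")

```text
time: 17.08
position: [0.5106, 0.0675, 0.055]
tool_rot: [2.16, 2.282, 0.0]
ft_force: [-0.2, 0.0, -4.2]
grip_width: 0.221
grip_force: 47.8
```

move_arm(increments="0 0 -0.5 0 0 0 255;0 0 -0.5 0 0 0 255;0 0 -0.5 0 0 0 255;0 0 -0.5 0 0 0 255;0 0 0 0 0 0 255;0 0 0 0 0 0 255;0 0 0 0 0 0 255;0 0 0 0 0 0 255")

```text
time: 17.75
position: [0.5107, 0.0674, 0.0539]
tool_rot: [2.159, 2.281, -0.001]
ft_force: [-3.3, -1.4, 6.2]
grip_width: 0.222
grip_force: 47.8
```

move_arm(increments="0 0 0 0 0 0 0;0 0 0 0 0 0 0;0 0 0 0 0 0 0;0 0 0 0 0 0 0;0 0 5 0 0 0 0;0 0 20 0 0 0 0;0 0 30 0 0 0 0;0 0 25 0 0 0 0")

```text
time: 18.42
position: [0.5104, 0.0679, 0.1343]
tool_rot: [-2.159, -2.282, -0.001]
ft_force: [-0.4, 0.5, 1.3]
grip_width: 0.741
grip_force: 0.0
```

move_arm(increments="0.6 -10 0 4.2 0.2 0 0;0.6 -10 0 4.2 0.2 0 0;0.6 -10 0 4.2 0.2 0 0;0.6 -10 0 4.2 0.2 0 0;0.6 -10 0 4.1 0.2 0 0;0.6 -12 0 4.1 0.2 0 0;0 0 0 0 0 0 0;0 0 0 0 0 0 0")

```text
time: 19.08
position: [0.5143, 0.0033, 0.1325]
tool_rot: [-1.926, -2.025, -0.43]
ft_force: [-0.1, 0.2, 0.2]
grip_width: 1.0
grip_force: 0.0
```

Run:
```python
from m import *
st(); r=R.from_rotvec(ctrl.get_state()['tool_rot']).as_matrix(); print('tool y',r[:,1],'z',r[:,2])
for n in ['wrist','scene','top']:
    p=ctrl.get_image(n); save(p,n+'4.png'); c=cloud(p)
    q=big(c,[.46,-.06,.062],[.56,.155,.078]); print(n,'rod',rect(q))
    for t in ['small_eye','con_rod','big_eye']: print(t,[(np.round(x['centre'],3),round(x['score'],2)) for x in ctrl.find_in(t,p)[:2]])
```

```text
t 19.08 p [0.5143 0.0033 0.1325] rot [-1.926 -2.025 -0.43 ] F [-0.1  0.2  0.2] w 1.0 gf 0.0 q [ 0.86  0.26 -0.71  1.85 -0.28  1.2   0.33]
tool y [0.99876343 0.04966586 0.0022149 ] z [-0.01901935  0.42287616 -0.90598787]
wrist rod (array([508.7,  73. ]), array([ 63.1, 165.7]), 1.76, [[475.0, 155.0], [480.0, -11.0], [543.0, -9.0], [538.0, 157.0]], array([0.0646, 0.0702, 0.0715]))
small_eye [(array([0.506, 0.099, 0.071]), 0.57)]
con_rod []
big_eye [(array([0.512, 0.097, 0.069]), 0.66), (array([0.506, 0.12 , 0.051]), 0.16)]
scene rod (array([512. ,   2.6]), array([33. , 28.6]), 2.31, [[495.0, 16.0], [496.0, -12.0], [529.0, -11.0], [528.0, 18.0]], array([0.0634, 0.0699, 0.0734]))
small_eye [(array([0.513, 0.002, 0.072]), 0.57)]
con_rod [(array([0.513, 0.001, 0.074]), 0.74)]
big_eye [(array([ 0.519, -0.001,  0.071]), 0.82)]
top rod (array([508.2,  72.8]), array([ 64.6, 166. ]), 1.69, [[473.0, 155.0], [478.0, -11.0], [543.0, -9.0], [538.0, 157.0]], array([0.0642, 0.0702, 0.0741]))
small_eye [(array([0.495, 0.2  , 0.116]), 0.73), (array([0.508, 0.096, 0.066]), 0.68)]
con_rod [(array([0.508, 0.097, 0.075]), 0.63)]
big_eye [(array([0.509, 0.094, 0.074]), 0.92)]
```

View pics/wrist4.png

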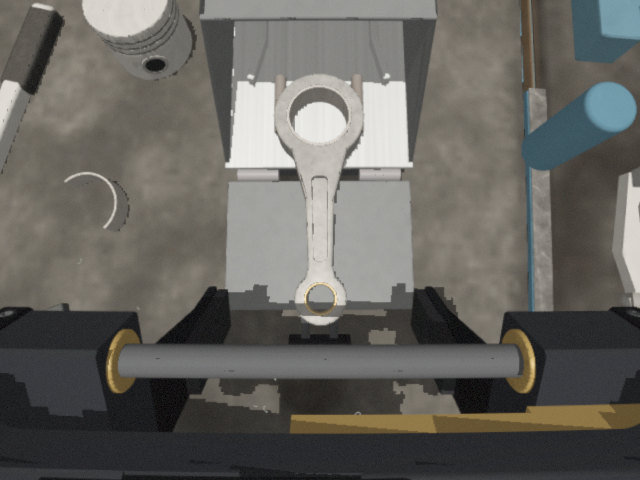

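move_arm(increments="-1.3 5.7 -10 0 0 0 0;0 0 -20 0 0 0 0;0 0 -20 0 0 0 0;0 0 -15 0 0 0 0;0 0 -7 0 0 0 0;0 0 -3 0 0 0 0;0 0 0 0 0 0 0;0 0 0 0 0 0 120", grip_force=30)

```text
time: 20.35
position: [0.5132, 0.0114, 0.0585]
tool_rot: [-1.921, -2.03, -0.43]
ft_force: [1.1, -0.6, -0.4]
grip_width: 0.974
grip_force: 0.0
```

move_arm(increments="0 0 0 0 0 0 255;0 0 0 0 0 0 255;0 0 0 0 0 0 255;0 0 0 0 0 0 255;0 0 0 0 0 0 255;0 0 0 0 0 0 255;0 0 0 0 0 0 255;0 0 0 0 0 0 255")

```text
time: 21.02
position: [0.5129, 0.0112, 0.058]
tool_rot: [-1.921, -2.03, -0.43]
ft_force: [1.7, 0.8, -0.4]
grip_width: 0.402
grip_force: 0.8
```

Run:
```python
from m import *
st()
p=ctrl.get_image('scene'); save(p,'s5.png'); cv2.imwrite('pics/s5c.png',cv2.resize(p['frame'][80:280,220:460,::-1],None,fx=3,fy=3)); c=cloud(p)
p=ctrl.get_image('wrist'); c=cloud(p)
q=big(c,[.46,-.06,.062],[.56,.152,.078]); print('rod',rect(q))
for t in ['big_eye']: print(t,[(np.round(x['centre'],3),round(x['score'],2)) for x in ctrl.find_in(t,p)[:2]])
```

```text
t 21.02 p [0.5129 0.0112 0.058 ] rot [-1.921 -2.03  -0.43 ] F [ 1.7  0.8 -0.4] w 0.402 gf 0.7821502396836877 q [ 0.83  0.36 -0.69  1.91 -0.23  1.05  0.34]
rod (array([509.2,  74.3]), array([ 62.5, 157.5]), 1.95, [[475.0, 152.0], [481.0, -6.0], [543.0, -3.0], [538.0, 154.0]], array([0.0647, 0.0702, 0.0716]))
big_eye [(array([0.51 , 0.098, 0.071]), 0.62)]
```

View pics/s5c.png

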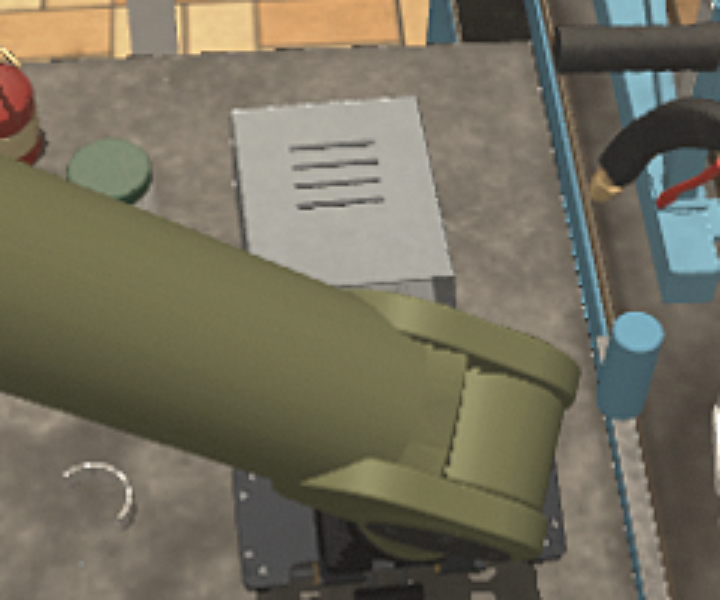

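move_arm(increments="0 0 0 0 0 0 255;0 0 0 0 0 0 255;0 0 0 0 0 0 255;-0.1 2 0 0 0 0 255;-0.2 4 0 0 0 0 255;-0.2 5 0 0 0 0 255;-0.3 5 0 0 0 0 255;-0.3 5 0 0 0 0 255")

```text
time: 21.83
position: [0.5118, 0.0322, 0.058]
tool_rot: [-1.922, -2.03, -0.43]
ft_force: [0.6, -3.6, 0.4]
grip_width: 0.375
grip_force: 30.0
```

move_arm(increments="-0.3 5 0 0 0 0 255;-0.3 5 0 0 0 0 255;-0.2 5 0 0 0 0 255;-0.3 5 0 0 0 0 255;-0.3 5 0 0 0 0 255;-0.2 5 0 0 0 0 255;-0.3 5 0 0 0 0 255;-0.3 5 0 0 0 0 255")

```text
time: 22.5
position: [0.5095, 0.0726, 0.058]
tool_rot: [-1.921, -2.03, -0.43]
ft_force: [0.1, -4.3, 1.4]
grip_width: 0.373
grip_force: 30.0
```

Run:
```python
from m import *
st()
for n in ['wrist','top']:
    p=ctrl.get_image(n); c=cloud(p)
    save(p,n+'6.png')
    q=big(c,[.46,-.06,.062],[.56,.158,.078]); print(n,'rod',rect(q))
```

```text
t 22.5 p [0.5095 0.0726 0.058 ] rot [-1.921 -2.03  -0.43 ] F [ 0.1 -4.3  1.4] w 0.373 gf 30.016022423951654 q [ 0.76  0.34 -0.73  1.95 -0.25  1.    0.25]
wrist rod (array([508.9, 107.6]), array([ 50.7, 101.3]), 1.25, [[482.0, 158.0], [485.0, 56.0], [535.0, 58.0], [533.0, 159.0]], array([0.0648, 0.0701, 0.0718]))
top rod (array([510.2, 111.2]), array([93.8, 49.1]), 86.28, [[483.0, 66.0], [532.0, 63.0], [538.0, 156.0], [489.0, 160.0]], array([0.0636, 0.0695, 0.0745]))
```

View pics/wrist6.png

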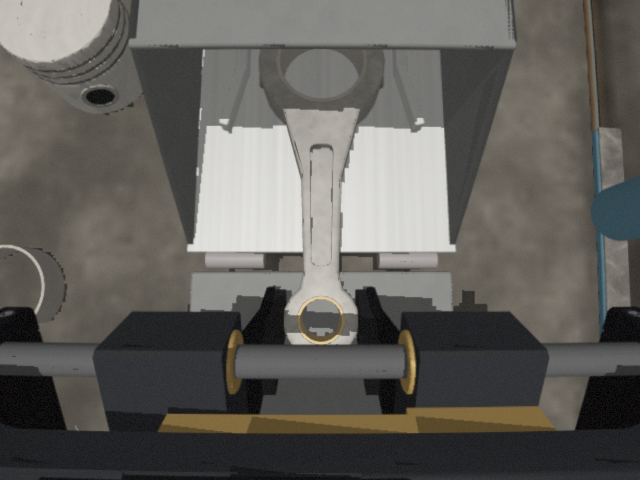

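move_arm(increments="-0.3 5 0 0 0 0 255;-0.3 5 0 0 0 0 255;-0.2 5 0 0 0 0 255;-0.3 5 0 0 0 0 255;-0.3 5 0 0 0 0 255;-0.2 5 0 0 0 0 255;-0.3 5 0 0 0 0 255;-0.3 5 0 0 0 0 255")

```text
time: 23.27
position: [0.5073, 0.1126, 0.058]
tool_rot: [-1.921, -2.03, -0.43]
ft_force: [0.3, -4.3, 2.2]
grip_width: 0.376
grip_force: 30.0
```

move_arm(increments="-0.3 5 0 0 0 0 255;-0.3 5 0 0 0 0 255;-0.2 5 0 0 0 0 255;-0.3 5 0 0 0 0 255;-0.3 5 0 0 0 0 255;-0.2 4 0 0 0 0 255;-0.1 3 0 0 0 0 255;0 0 0 0 0 0 255")

```text
time: 23.93
position: [0.5052, 0.1456, 0.058]
tool_rot: [-1.919, -2.03, -0.43]
ft_force: [1.6, -0.0, 0.7]
grip_width: 0.372
grip_force: 30.0
```

Run:
```python
from m import *
st()
for n in ['wrist','top']:
    p=ctrl.get_image(n); c=cloud(p)
    save(p,n+'7.png')
    q=big(c,[.46,-.06,.062],[.56,.2,.078]); print(n,'rod',rect(q))
```

```text
t 23.93 p [0.5052 0.1456 0.058 ] rot [-1.919 -2.03  -0.43 ] F [ 1.6 -0.   0.7] w 0.372 gf 30.000179072812898 q [ 0.66  0.32 -0.77  1.98 -0.27  0.93  0.13]
wrist rod (array([505.2, 149.7]), array([50.5, 38.9]), 3.26, [[479.0, 168.0], [481.0, 129.0], [532.0, 132.0], [529.0, 171.0]], array([0.0652, 0.0704, 0.0749]))
top rod (array([504.7, 153.2]), array([22.2, 48.9]), 79.33, [[479.0, 147.0], [527.0, 138.0], [531.0, 160.0], [483.0, 169.0]], array([0.0644, 0.0709, 0.076 ]))
```

View pics/wrist7.png

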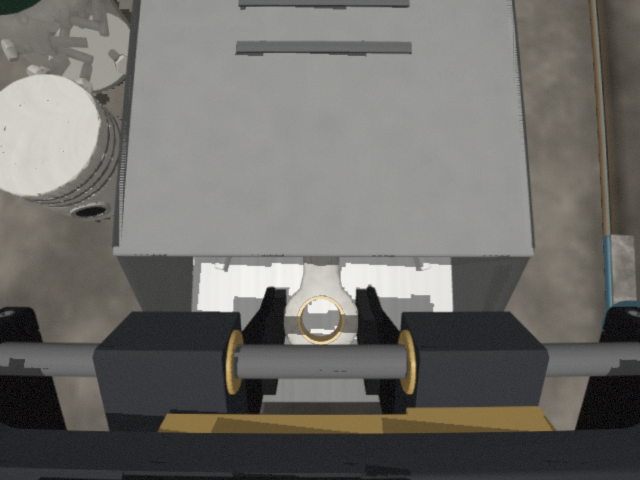

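move_arm(increments="0 0 0 0 0 0 100;0 0 0 0 0 0 100;0 0 0 0 0 0 100;0 0 0 0 0 0 100;0.1 -4 9 0 0 0 100;0.2 -10 20 0 0 0 100;0.4 -15 32 0 0 0 100;0.4 -15 32 0 0 0 100")

```text
time: 24.7
position: [0.5056, 0.1001, 0.1521]
tool_rot: [-1.919, -2.029, -0.428]
ft_force: [1.6, -0.3, -0.2]
grip_width: 0.605
grip_force: 0.0
```

move_arm(increments="1 -15 32 -4.2 -0.2 0 0;1 -19 0 -4.2 -0.2 0 0;1 -19 0 -4.2 -0.2 0 0;1 -19 0 -4.2 -0.2 0 0;1 -19 0 -4.1 -0.2 0 0;1 -19 0 -4.1 -0.2 0 0;1 -19 0 0 0 0 0;1 0 0 0 0 0 0")

```text
time: 25.37
position: [0.5146, -0.032, 0.1836]
tool_rot: [2.162, 2.277, -0.003]
ft_force: [-1.0, -0.7, -0.6]
grip_width: 0.99
grip_force: 0.0
```

Run:
```python
from m import *
st(); r=R.from_rotvec(ctrl.get_state()['tool_rot']).as_matrix(); print('tool y',r[:,1],'z',r[:,2])
p=ctrl.get_image('wrist'); save(p,'w8.png'); c=cloud(p)
print('bar',rect(big(c,[.46,-.06,.025],[.56,-.008,.046])))
print('flap',rect(big(c,[.4,-.03,.046],[.6,.085,.055])))
p=ctrl.get_image('scene'); c=cloud(p); print('rod',rect(big(c,[.46,.1,.062],[.56,.2,.078])))
```

```text
t 25.37 p [ 0.5146 -0.032   0.1836] rot [ 2.162  2.277 -0.003] F [-1.  -0.7 -0.6] w 0.99 gf 0.0 q [ 0.71  0.11 -0.74  1.81  0.08  1.25  0.  ]
tool y [9.98661350e-01 5.17252745e-02 6.79667613e-05] z [ 1.98024950e-04 -2.50928234e-03 -9.99996832e-01]
bar (array([515.3, -20.9]), array([44. , 26.3]), 2.48, [[493.0, -9.0], [494.0, -35.0], [538.0, -33.0], [537.0, -7.0]], array([0.0371, 0.0421, 0.0442]))
flap (array([512. ,  37.9]), array([135.8,  94.1]), 0.03, [[444.0, 85.0], [444.0, -9.0], [580.0, -9.0], [580.0, 85.0]], array([0.0482, 0.0494, 0.0506]))
rod (array([461.9, 196. ]), array([5.8, 0. ]), 86.89, [[462.0, 193.0], [462.0, 193.0], [462.0, 199.0], [462.0, 199.0]], array([0.0628, 0.0629, 0.0633]))
```

View pics/w8.png

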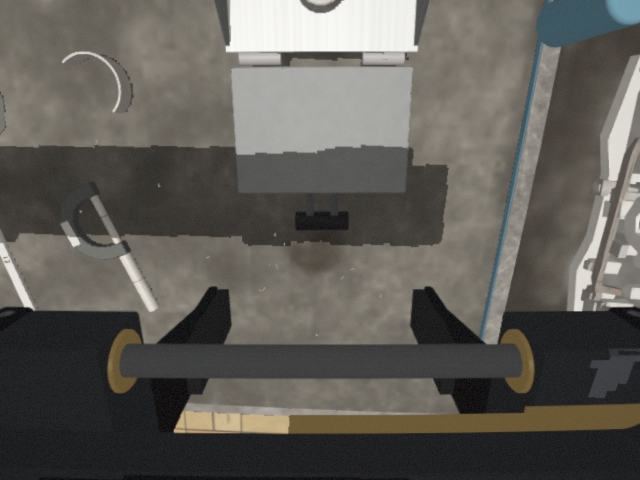

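move_arm(increments="0.7 4 -30 0 0 0 0;0 0 -35 0 0 0 0;0 0 -35 0 0 0 0;0 0 -30 0 0 0 0;0 0 -24 0 0 0 0;0 0 -12 0 0 0 0;0 0 0 0 0 0 255;0 0 0 0 0 0 255", grip_force=20)

```text
time: 26.13
position: [0.5156, -0.0241, 0.0174]
tool_rot: [-2.159, -2.282, -0.001]
ft_force: [0.7, 0.1, 0.1]
grip_width: 0.923
grip_force: 0.0
```

move_arm(increments="0 0 0 0 0 0 255;0 0 0 0 0 0 255;0 0 0 0 0 0 255;0 0 0 0 0 0 255;0 0 0 0 0 0 255;0 0 0 0 0 0 255;0 0 0 0 0 0 255;0 0 0 0 0 0 255")

```text
time: 26.8
position: [0.5152, -0.025, 0.0174]
tool_rot: [2.16, 2.281, -0.001]
ft_force: [-3.1, -0.5, 7.0]
grip_width: 0.5
grip_force: 20.0
```

Run:
```python
from h import *
st()
a=np.radians(np.linspace(186.4,51.5,49))
s=124.8*np.cos(a); z=124.8*np.sin(a)
u=np.array([-.0537,.9986])
P=np.c_[s[:,None]*u,z]; C=np.round(P-P[0],1); D=np.diff(C,axis=0)
for i in range(0,48,8): print(';'.join(' '.join(f'{x:.1f}' for x in d)+' 0 0 0 255' for d in D[i:i+8]))
print(D.sum(0))
```

```text
t 26.8 p [ 0.5152 -0.025   0.0174] rot [ 2.160e+00  2.281e+00 -1.000e-03] F [-3.1 -0.5  7. ] w 0.5 gf 19.99902938492596 q [ 0.62  0.32 -0.7   1.97  0.26  0.93 -0.15]
0.0 -0.5 6.1 0 0 0 255;0.0 -0.3 6.1 0 0 0 255;0.0 0.1 6.1 0 0 0 255;0.0 0.4 6.1 0 0 0 255;-0.0 0.6 6.1 0 0 0 255;-0.1 1.0 6.1 0 0 0 255;0.0 1.3 6.0 0 0 0 255;-0.1 1.5 5.9 0 0 0 255
-0.1 1.8 5.8 0 0 0 255;-0.1 2.2 5.8 0 0 0 255;-0.2 2.4 5.6 0 0 0 255;-0.1 2.6 5.5 0 0 0 255;-0.2 3.0 5.4 0 0 0 255;-0.1 3.2 5.2 0 0 0 255;-0.2 3.4 5.0 0 0 0 255;-0.2 3.7 4.9 0 0 0 255
-0.2 3.9 4.7 0 0 0 255;-0.3 4.2 4.5 0 0 0 255;-0.2 4.4 4.3 0 0 0 255;-0.2 4.5 4.0 0 0 0 255;-0.3 4.8 3.9 0 0 0 255;-0.3 4.9 3.6 0 0 0 255;-0.2 5.1 3.3 0 0 0 255;-0.3 5.3 3.1 0 0 0 255
-0.3 5.4 2.8 0 0 0 255;-0.3 5.6 2.6 0 0 0 255;-0.3 5.7 2.3 0 0 0 255;-0.3 5.7 2.0 0 0 0 255;-0.3 5.9 1.7 0 0 0 255;-0.4 6.0 1.4 0 0 0 255;-0.3 6.0 1.2 0 0 0 255;-0.3 6.0 0.8 0 0 0 255
-0.3 6.1 0.6 0 0 0 255;-0.4 6.1 0.2 0 0 0 255;-0.3 6.1 -0.1 0 0 0 255;-0.3 6.1 -0.3 0 0 0 255;-0.3 6.1 -0.7 0 0 0 255;-0.4 6.0 -0.9 0 0 0 255;-0.3 6.0 -1.3 0 0 0 255;-0.3 5.9 -1.5 0 0 0 255
-0.3 5.9 -1.9 0 0 0 255;-0.3 5.7 -2.1 0 0 0 255;-0.3 5.6 -2.4 0 0 0 255;-0.3 5.5 -2.6 0 0 0 255;-0.3 5.4 -3.0 0 0 0 255;-0.3 5.2 -3.2 0 0 0 255;-0.3 5.1 -3.4 0 0 0 255;-0.2 4.8 -3.7 0 0 0 255
[-10.8 201.4 111.6]
```

move_arm(increments="0.0 -0.5 6.1 0 0 0 255;0.0 -0.3 6.1 0 0 0 255;0.0 0.1 6.1 0 0 0 255;0.0 0.4 6.1 0 0 0 255;-0.0 0.6 6.1 0 0 0 255;-0.1 1.0 6.1 0 0 0 255;0.0 1.3 6.0 0 0 0 255;-0.1 1.5 5.9 0 0 0 255")

```text
time: 27.47
position: [0.515, -0.021, 0.066]
tool_rot: [2.16, 2.281, -0.001]
ft_force: [1.5, -2.8, -4.5]
grip_width: 0.499
grip_force: 20.0
```

move_arm(increments="-0.1 1.8 5.8 0 0 0 255;-0.1 2.2 5.8 0 0 0 255;-0.2 2.4 5.6 0 0 0 255;-0.1 2.6 5.5 0 0 0 255;-0.2 3.0 5.4 0 0 0 255;-0.1 3.2 5.2 0 0 0 255;-0.2 3.4 5.0 0 0 0 255;-0.2 3.7 4.9 0 0 0 255")

```text
time: 28.13
position: [0.5138, 0.0015, 0.1092]
tool_rot: [2.16, 2.281, -0.001]
ft_force: [-2.0, -5.6, -2.6]
grip_width: 0.5
grip_force: 20.0
```

move_arm(increments="-0.2 3.9 4.7 0 0 0 255;-0.3 4.2 4.5 0 0 0 255;-0.2 4.4 4.3 0 0 0 255;-0.2 4.5 4.0 0 0 0 255;-0.3 4.8 3.9 0 0 0 255;-0.3 4.9 3.6 0 0 0 255;-0.2 5.1 3.3 0 0 0 255;-0.3 5.3 3.1 0 0 0 255")

```text
time: 28.8
position: [0.5118, 0.039, 0.1407]
tool_rot: [2.159, 2.281, -0.001]
ft_force: [-1.2, -5.2, 0.1]
grip_width: 0.503
grip_force: 20.0
```

move_arm(increments="-0.3 5.4 2.8 0 0 0 255;-0.3 5.6 2.6 0 0 0 255;-0.3 5.7 2.3 0 0 0 255;-0.3 5.7 2.0 0 0 0 255;-0.3 5.9 1.7 0 0 0 255;-0.4 6.0 1.4 0 0 0 255;-0.3 6.0 1.2 0 0 0 255;-0.3 6.0 0.8 0 0 0 255")

```text
time: 29.47
position: [0.5093, 0.086, 0.1555]
tool_rot: [-2.159, -2.282, 0.0]
ft_force: [-3.0, -4.0, 3.2]
grip_width: 0.501
grip_force: 20.0
```

move_arm(increments="-0.3 6.1 0.6 0 0 0 255;-0.4 6.1 0.2 0 0 0 255;-0.3 6.1 -0.1 0 0 0 255;-0.3 6.1 -0.3 0 0 0 255;-0.3 6.1 -0.7 0 0 0 255;-0.4 6.0 -0.9 0 0 0 255;-0.3 6.0 -1.3 0 0 0 255;-0.3 5.9 -1.5 0 0 0 255")

```text
time: 30.13
position: [0.5066, 0.1349, 0.1509]
tool_rot: [-2.158, -2.282, -0.001]
ft_force: [-3.7, -0.9, 4.8]
grip_width: 0.499
grip_force: 20.0
```

move_arm(increments="-0.3 5.9 -1.9 0 0 0 255;-0.3 5.7 -2.1 0 0 0 255;-0.3 5.6 -2.4 0 0 0 255;-0.3 5.5 -2.6 0 0 0 255;-0.3 5.4 -3.0 0 0 0 255;-0.3 3 -2 0 0 0 255;0 0 0 0 0 0 255;0 0 0 0 0 0 255")

```text
time: 30.8
position: [0.5049, 0.1661, 0.1366]
tool_rot: [-2.157, -2.282, -0.003]
ft_force: [-2.8, 3.5, 1.5]
grip_width: 0.5
grip_force: 20.0
```

move_arm(increments="-0.1 2 -1.5 0 0 0 255;-0.1 2 -1.5 0 0 0 255;-0.1 2 -1.5 0 0 0 255;-0.1 2 -1.5 0 0 0 255;0 1 -0.8 0 0 0 255;0 1 -0.8 0 0 0 255;0 0 0 0 0 0 255;0 0 0 0 0 0 255")

```text
time: 31.47
position: [0.5045, 0.1755, 0.1297]
tool_rot: [-2.159, -2.281, -0.001]
ft_force: [-4.7, 3.0, 4.2]
grip_width: 0.503
grip_force: 20.0
```

move_arm(increments="0 1 -0.8 0 0 0 255;0 1 -0.8 0 0 0 255;0 1 -0.8 0 0 0 255;0 0 0 0 0 0 255;0 0 0 0 0 0 255;0 0 0 0 0 0 255;0 0 0 0 0 0 255;0 0 0 0 0 0 255")

```text
time: 32.13
position: [0.5043, 0.1785, 0.1273]
tool_rot: [-2.158, -2.281, -0.001]
ft_force: [-5.0, 3.0, 5.5]
grip_width: 0.501
grip_force: 20.0
```

move_arm(increments="0 1 -1.2 0 0 0 255;0 1 -1.2 0 0 0 255;0 1 -1.2 0 0 0 255;0 0 0 0 0 0 255;0 0 0 0 0 0 255;0 0 0 0 0 0 255;0 0 0 0 0 0 255;0 0 0 0 0 0 255")

```text
time: 32.8
position: [0.5044, 0.1789, 0.1263]
tool_rot: [2.16, 2.279, -0.006]
ft_force: [-12.8, -5.2, 26.0]
grip_width: 0.5
grip_force: 20.0
```

Run:
```python
from m import *
st()
p=ctrl.get_image('wrist'); save(p,'w9.png'); c=cloud(p)
print('bar',rect(big(c,[.46,.13,.135],[.56,.2,.17])))
p=ctrl.get_image('scene'); c=cloud(p);q=big(c,[.44,.10,.06],[.57,.15,.108]); m=q.mean(0); nv=np.linalg.svd(q-m,full_matrices=False)[2][2]; print('flap plane',m,nv,len(q))
```

```text
t 32.8 p [0.5044 0.1789 0.1263] rot [ 2.16   2.279 -0.006] F [-12.8  -5.2  26. ] w 0.5 gf 19.99539633281529 q [ 0.38  0.25 -0.87  1.83  0.21  1.16 -0.5 ]
bar (array([504.1, 183.2]), array([70.5, 15.8]), 3.05, [[468.0, 189.0], [469.0, 173.0], [540.0, 177.0], [539.0, 193.0]], array([0.1396, 0.1524, 0.1678]))
flap plane [0.50567115 0.1239212  0.08488249] [ 0.03903522 -0.70070757  0.71237992] 2030
```

move_arm(increments="0 0 0 0 0 0 0;0 0 0 0 0 0 0;0 0 0 0 0 0 0;0 0 0 0 0 0 0;0 0 0 0 0 0 0;0 0 5 0 0 0 0;0 0 15 0 0 0 0;0 0 30 0 0 0 0")

```text
time: 33.57
position: [0.5026, 0.1794, 0.171]
tool_rot: [-2.157, -2.279, 0.008]
ft_force: [1.2, -0.2, 0.3]
grip_width: 0.973
grip_force: 0.0
```

move_arm(increments="0 0 35 0 0 0 0;0 -15 30 0 0 0 0;0 -15 0 0 0 0 0;0 -15 0 0 0 0 0;0 0 0 0 0 0 0;0 0 0 0 0 0 0;0 0 0 0 0 0 0;0 0 0 0 0 0 0")

```text
time: 34.23
position: [0.5043, 0.1369, 0.238]
tool_rot: [-2.157, -2.283, -0.0]
ft_force: [0.8, 0.2, -0.5]
grip_width: 0.999
grip_force: 0.0
```

Run:
```python
from m import *
st()
p=ctrl.get_image('wrist'); save(p,'w10.png'); c=cloud(p)
print('bar',rect(big(c,[.46,.13,.135],[.56,.2,.17])))
q=big(c,[.44,.10,.06],[.57,.15,.108]); m=q.mean(0); nv=np.linalg.svd(q-m,full_matrices=False)[2][2]; print('flap plane',m,nv,len(q))
```

```text
t 34.23 p [0.5043 0.1369 0.238 ] rot [-2.157 -2.283 -0.   ] F [ 0.8  0.2 -0.5] w 0.999 gf 0.0 q [ 0.5   0.1  -0.86  1.72  0.08  1.36 -0.32]
bar (array([505. , 171.8]), array([43.7, 21. ]), 2.99, [[483.0, 181.0], [484.0, 160.0], [527.0, 162.0], [526.0, 183.0]], array([0.1453, 0.1534, 0.1553]))
flap plane [0.50623343 0.1262882  0.08612667] [ 0.03692357 -0.70647244  0.70677672] 5259
```

View pics/w10.png

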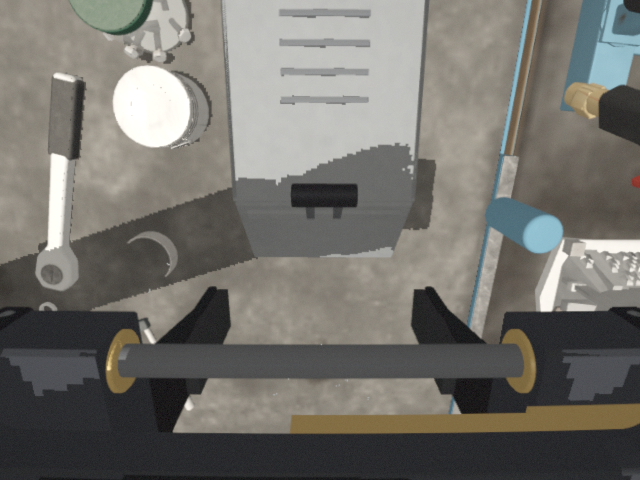

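The flap plane reads 45.0° and the top of the bar is about 156 mm above the bench, with the bar at (324,195) in the picture. That means it is fully shut, and the gripper is clear.

```bash
python3 -c "
from bench import ctrl
print(ctrl.close_job())"
```

```text
the job is handed in; nothing more can be done
None
```

I handed the job in at about 34 s: the rod is between the rails with its big end inward, the flap measured fully shut, and the piston and jar were not touched; no verdict came back.

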